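# Stand the toppled glue bottle up in its bench bin

### The arm

A 7-joint arm with a two-finger parallel gripper is mounted at the origin on the work surface. World frame = base frame: x ahead of the robot, y to its left, z up, the work surface at z = 0. Lengths are in m, angles in rad, forces in N, time in s.
With the tool pointing down it reaches from about 0.4 to 0.875 m from the base axis. Payload 19.3 kg.
Tool frame: the origin (TCP) lies at the very end of the fingers, on their centre line; the grasp point (between the pads) lies 19 mm behind it; z points along the fingers, y is the line along which they close (so a half turn about z gives the same grasp; the last joint's range is limited). The gripper opens to 85 mm and grips with 20 to 120 N. Pads are 22 mm wide; open, the fingers measure 114 mm over their backs; the gripper's body (76 mm by 85 mm) begins 54 mm behind the grasp point. The pads swing forward as they close: fully open they stand 13 mm farther back than shut.
Start: joints at [-1.172, 0.521, -0.036, 1.599, 0.021, 1.021, -0.113], TCP at [0.282, 0.558, 0.231] pointing down, gripper open.
Joint ranges: [-2.91, 2.91], [-0.3, 2.13], [-1.5, 1.42], [0.17, 2.43], [-1.26, 4.41], [0.16, 1.93], [-2.52, 2.52]. Speed limits (rad/s): [1.89, 1.89, 2.39, 2.39, 3.01, 3.01, 3.01].

### API

Orientations are given as [roll, pitch, yaw] about the fixed x, y, z axes, in that order (R = Rz(yaw) Ry(pitch) Rx(roll)).
In Python, from workcell import bot gives the robot as it stands. The module is installed in compiled form; this text tells all that it offers.
- The arm moves only by the tool apply_moves, never from a script. Its arguments are lists of equal length, an entry for each row: "claw": the finger opening in m, from 0 to 0.0854; "xyz": the shift along the tool's x, y, z in m, a list of three; "twist": the turn, a rotation vector about the tool's x, y, z in rad, a list of three. A call has 1 to 20 rows; each row shifts and turns the commanded pose from where the row before left it, along the tool's axes as they then stand; what a row does not reach is not made up. A row lasts 1/10 s, in which the tool goes at most 50 mm and 8.59 degrees, less where a joint would pass 70% of its speed; a pose out of reach is approached as far as the arm can. A call with a gripper value outside its range is refused whole. The fingers move at their own pace and stop on an object; "force" is the grip in N (left out, the last holds). Time passes only in rows, so rows that do not move let the fingers close. It gives the time, the measured TCP pose, the force, the opening and the grip force at its end, in the units of the state.
- bot.observe(): the state, without advancing time (a new reading comes with each control period).
- bot.grab_frame(name): name is "scene" or "top" or "wrist"; returns a dict with "img" (400x640x3 uint8, red, green, blue), "vfov" (degrees; the focal length in pixels is half the picture's height over the tangent of half this angle, whatever the lens; pixels are square), "cx", "cy" (the principal point, pixels), "view" (4x4, takes a point from world to camera coordinates). Camera axes: x right, y up, looking along -z (the intrinsics and any distortion apply to the point x, -y, -z); pixel columns grow to the right and rows downward; lengths in m; the calibration is good to about 2 mm. A picture is of the moment at which its call begins. There is no depth.
- bot.job_done(): hands the job in; it is judged then, once.
Trained networks look in the newest picture that a camera, given by its name, has taken for a name from the list of things; names that differ only in an ending like _2 or _b are one class to them, and where a whole thing is asked for, a point or a joint stands for the part that bears it (a point fixed in the world has none). Each returns a list of dicts, best first, with "score" (0 to 1); they miss things now and then, are a little off and sometimes report something else, mostly with a low value. They report only what shows in the picture. A call takes as long as a camera call. They do not tell look-alikes from the thing itself.
- bot.find_in(camera, query): "position" ([x, y, z] in m, in world coordinates, good to about 4 mm: the middle of the surface that is visible of it).
The state is a dict: "clock": time; "qpos": joint angles; "qd": joint speeds; "joint_efforts": joint torques, N m; "position": TCP position; "tool_rot": TCP orientation; "force": force on the tool from outside, world axes, zero at the start; "moment": the same for the moment, N m; "grip_width": finger opening in m; "finger_force": force on a finger pad.
Only numpy, scipy, OpenCV 4.12 (cv2) and the standard library are available. Lean on these libraries where they do the work, as an engineer would, in place of code of your own. Each camera call takes 0.05 s, during which the arm holds its last target. There are 200 camera calls.

### The job

The wood-glue bottle has toppled over in its plywood bin and lies slanting across it, spout against one end wall. Tip it up inside the bin, without lifting it out or dropping it, and leave it standing upright on the bin's floor, spout up, let go and at rest. Leave the other things on the bench where they are.

Things in the scene. Friction and masses are not known exactly. Their poses are not given: they have to be found in the camera images.
- bottle_center (a point): Centre of the wood-glue bottle, half-way along its axis: rigid closed cream bottle with dark label, cap and spout, 190 mm long, about 0.3 kg. +z runs along it from foot to spout (its turn about z means nothing). From the foot: body 50 mm in diameter to 112 mm, shoulder narrowing to 27 mm at 134 mm, cap to 164 mm, spout narrowing from 19 to 10 mm in diameter, to 190 mm.
- bottle_cap (a point): Middle of the bottle's ribbed round screw cap (30 mm in diameter, 30 mm long; a good place to grip), on the axis 149 mm from the foot; same axes as bottle_center. At the start about 120 mm above the bench and 35 mm from the inside of the bin's +x wall, the bottle's axis slanting about 37 degrees above level.
- bottle_foot (a point): Centre of the bottle's flat round foot (50 mm in diameter); same axes as bottle_center. At the start the foot's edge is at the bin's floor and against the bin's -x wall, and the spout tip rests on the inside of the +x wall, about 10 mm below the rim.
- glue_bottle: The same glue bottle as a body; its origin is the centre of its flat foot, its +z axis points from foot to spout.
- glue_bin: Open plywood bin with the glue bottle, fixed to the bench. Origin: centre of its underside, on the bench. Inside 170 mm (own x) by 128 mm (own y), 140 mm deep; walls and floor 12 mm thick: floor 12 mm and rim 152 mm above the bench. Own +x points from the bottle's foot end to its spout end, away from the robot (up to 35 degrees either side); +z up.
- offcut_bin: A second bin of the same make and size, packed with standing wood offcuts up to 205 mm above the bench; fixed. Origin: centre of its underside. It stands to the left or right of the glue bin, 280 to 420 mm between centres. Not part of the job.
- square: Bystander: red aluminium assembly square lying flat, both legs 160 mm long outside, 32 mm wide, 18 mm thick; origin at the underside of the middle of its corner.
- tape: Bystander: yellow and black tape measure, 72 x 40 x 67 mm, standing on the bench; origin under its centre.
- clamp: Bystander: steel bar clamp with a wooden handle, lying flat, about 275 mm long and 85 mm across, 32 mm high; origin under the middle of its bar.
Not all that is in view belongs to the job. What is shaped like the glue_bin but purple or turquoise is not meant.

How it is judged:
At the end, for the whole second after the job is handed in: The glue bottle stands on the floor of its bin (anywhere inside the walls, its centre within 6 mm of 107 mm above the bench), spout up, its axis within 4 degrees of vertical, at rest and let go (angle between bottle_center's own z axis and vertical below 0.07 rad and z of bottle_center in the frame of glue_bin between 0.1 and 0.113 m and x of bottle_center in the frame of glue_bin between -0.085 and 0.085 m and y of bottle_center in the frame of glue_bin between -0.064 and 0.064 m and linear speed of glue_bottle below 0.02 m/s and angular speed of glue_bottle below 0.15 rad/s); the robot touches nothing.
It fails at once if the bottle is lifted out of the bin (its foot comes above the rim) (z of bottle_foot in the frame of glue_bin above 0.152 m).
It fails at once if the bottle is dropped or flung (its speed passes 0.7 m/s) (linear speed of glue_bottle above 0.7 m/s).
It fails at once if the assembly square is shoved or knocked (moved more than 30 mm) (distance of square from where it was at the start of the episode above 0.03 m).
It fails at once if the tape measure is shoved or knocked (moved more than 30 mm) (distance of tape from where it was at the start of the episode above 0.03 m).
It fails at once if the bar clamp is shoved or knocked (moved more than 30 mm) (distance of clamp from where it was at the start of the episode above 0.03 m).
It also fails if it takes over 38 s, if anything falls off the work surface, if the arm or the gripper's body presses on something with over 40 N, if the wrist force passes 120 N, or if a joint passes its speed limit or range.

## Working session

There is one attempt and no reset: what is moved stays moved. The work goes in short steps, Python scripts to look and compute and a tool call to move; the robot and the scene stay as the last step left them, time stands still between calls to the robot, and variables do not carry over. Pictures are saved under pics/ and viewed, at most 10 in all, crops included, and the job is handed in when it is done.

Besides the shell and the picture viewer there is one more tool, called after "Emit:" by a JSON object that holds its "api" and its "payload". apply_moves: Moves the arm, as the interface text tells. Its arguments: {"type":"object","properties":{"claw":{"type":"array"},"xyz":{"type":"array"},"twist":{"type":"array"},"force":{"type":"number"}},"required":["claw","xyz","twist"]}

```bash
mkdir -p pics; cat > h.py <<'E'
from workcell import bot
import numpy as np, cv2
from scipy.spatial.transform import Rotation as R
def proj(f,P):
    P=np.atleast_2d(P); c=(f['view']@np.c_[P,np.ones(len(P))].T).T[:,:3]
    F=200/np.tan(np.radians(f['vfov'])/2); return np.c_[f['cx']+F*c[:,0]/-c[:,2], f['cy']-F*c[:,1]/-c[:,2]]
def ray(f,u,v,z):
    F=200/np.tan(np.radians(f['vfov'])/2); V=np.linalg.inv(f['view'])
    d=V[:3,:3]@np.array([(u-f['cx'])/F,-(v-f['cy'])/F,-1]); o=V[:3,3]; return o+d*(z-o[2])/d[2]
def save(f,n): cv2.imwrite('pics/'+n,f['img'][:,:,::-1])
E
python3 - <<'E'
from h import *
s=bot.observe(); print(s)
for c in ['top','scene']:
    f=bot.grab_frame(c); save(f,c+'1.png'); print(c,f['vfov'],f['cx'],f['cy'],[k for k in f],np.linalg.inv(f['view'])[:3,3])
    for q in ['bottle_cap','bottle_center','bottle_foot','glue_bin','offcut_bin']:
        for d in bot.find_in(c,q)[:3]: print(q,np.round(d['position'],3),round(d['score'],2),proj(f,d['position']).round())
E
```

```text
{'clock': 0.0, 'qpos': array([-1.17220697,  0.52199216, -0.03635019,  1.59998178,  0.021182  ,
        1.02111005, -0.11280266]), 'qd': array([-8.52892014e-04, -6.76147583e-04, -4.65040197e-04, -1.04577775e-03,
        7.07287960e-06, -7.95917024e-04,  2.86634067e-04]), 'joint_efforts': array([-4.96282773e-04, -9.27113056e+01,  1.97955854e+00, -3.69920647e+01,
        1.77525060e-02,  8.38729378e-03, -2.39742349e-05]), 'position': array([0.28224658, 0.55727095, 0.23074848]), 'tool_rot': array([-3.14048660e+00,  5.23743853e-05,  2.67280058e+00]), 'force': array([-0.24382038,  0.301069  ,  0.21640704]), 'moment': array([0.02025745, 0.0311521 , 0.0382992 ]), 'finger_force': 0.0, 'grip_width': 0.08547129312168383}
top 44.92336694712097 316.67854770186796 194.46005786219843 ['img', 'vfov', 'cx', 'cy', 'view'] [ 0.17492323 -0.03393547  1.76138052]
bottle_cap [0.483 0.155 0.099] 0.81 [[257. 190.]]
bottle_center [0.481 0.154 0.1  ] 0.65 [[258. 190.]]
bottle_foot [0.482 0.156 0.099] 0.84 [[257. 190.]]
glue_bin [0.797 0.364 0.068] 0.94 [[204. 106.]]
glue_bin [ 0.756 -0.22   0.072] 0.84 [[364. 120.]]
glue_bin [0.489 0.175 0.064] 0.78 [[253. 190.]]
offcut_bin [ 0.461 -0.15   0.154] 0.72 [[346. 195.]]
scene 48.13988433352513 326.3725399086582 190.2092370839705 ['img', 'vfov', 'cx', 'cy', 'view'] [1.26772676 0.09157427 1.37919089]
bottle_cap [0.492 0.153 0.1  ] 0.58 [[384. 194.]]
bottle_center [0.495 0.154 0.101] 0.61 [[384. 195.]]
bottle_foot [0.494 0.154 0.104] 0.61 [[384. 194.]]
glue_bin [0.209 0.347 0.092] 0.73 [[444. 136.]]
glue_bin [0.775 0.358 0.077] 0.63 [[443. 287.]]
glue_bin [0.488 0.171 0.1  ] 0.62 [[389. 194.]]
offcut_bin [ 0.52  -0.142  0.152] 0.56 [[294. 182.]]
```

View pics/top1.png

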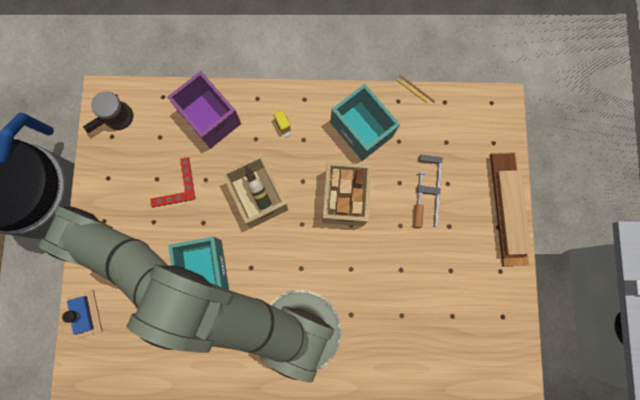

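View pics/scene1.png

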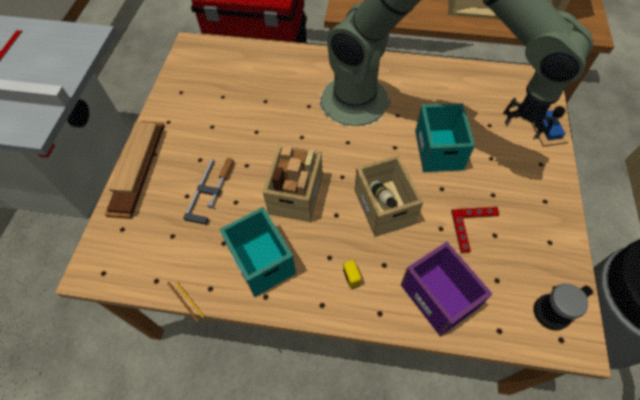

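The top view shows the plywood glue bin at about (256,193), with the bottle's cap towards (252,175). The offcut bin is at (346,193), and the purple and turquoise bins are look-alikes.

```bash
python3 - <<'E'
from h import *
a=cv2.imread('pics/top1.png')[150:240,215:300]; b=cv2.imread('pics/scene1.png')[145:240,345:430]
a=cv2.resize(a,(400,424),interpolation=cv2.INTER_CUBIC); b=cv2.resize(b,(400,447),interpolation=cv2.INTER_CUBIC)
o=np.zeros((447,800,3),np.uint8); o[:424,:400]=a;o[:,400:]=b; cv2.imwrite('pics/c1.png',o)
E
```

```text
(no output)
```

View pics/c1.png

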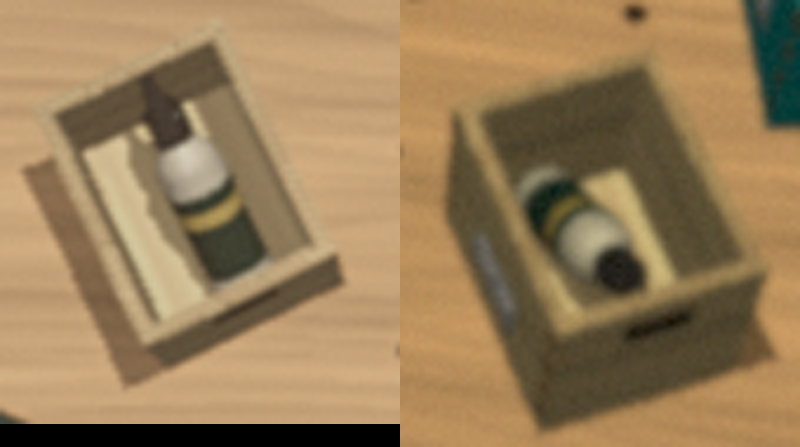

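The crop shows the rim corners clearly. The spout is against the far wall at crop (150,80), and the foot is near (240,285). Next I'll fit the bin and bottle poses.

```bash
cat > fit.py <<'E'
from h import *
from scipy.optimize import least_squares
t=bot.grab_frame('top'); s=bot.grab_frame('scene'); k=4.706
tp=np.array([(38,110),(220,28),(342,255),(148,345)])/k+[215,150]-.4
sp=(np.array([(148,330),(365,275),(250,55),(55,115)])/k+[345,145]-.4)
# body corners: +x+y, +x-y, -x-y, -x+y (own)
C=np.array([(.097,.076),(.097,-.076),(-.097,-.076),(-.097,.076)])
sp=sp[[1,0,3,2]]
def w(p,P): c,q=np.cos(p[2]),np.sin(p[2]); return np.array([[c,-q,0],[q,c,0],[0,0,1]])@np.asarray(P)+[p[0],p[1],0]
def r(p):
    Q=np.array([w(p,(*x,.152)) for x in C]); return np.r_[(proj(t,Q)-tp).ravel(),(proj(s,Q)-sp).ravel()]
o=least_squares(r,[.49,.17,.4]); print(o.x,np.degrees(o.x[2]),r(o.x).round(1))
for n,px,f,z in [('tip',(150,80),t,.142),('cap',(170,125),t,.12),('capfront',(620,272),s,.125),('foot',(240,275),t,.05)]:
    off=[215,150] if f is t else [345-400/k,145]
    uv=np.array(px)/k+off-.4; P=ray(f,*uv,z); c,q=np.cos(o.x[2]),np.sin(o.x[2]); d=P[:2]-o.x[:2]
    print(n,P.round(3),'bin',(c*d[0]+q*d[1]).round(3),(-q*d[0]+c*d[1]).round(3))
E
python3 fit.py
```

```text
[0.48166262 0.16020037 0.46920317] 26.88336141895873 [-0.9 -1.2  1.1 -2.7 -0.5 -0.6 -0.4 -0.  -0.2 -1.2  0.9  0.7 -1.  -2.7
  0.  -2. ]
tip [0.556 0.19  0.142] bin 0.08 -0.007
cap [0.527 0.177 0.12 ] bin 0.048 -0.005
capfront [0.534 0.179 0.125] bin 0.055 -0.007
foot [0.427 0.129 0.05 ] bin -0.063 -0.003
```

Emit:
{"api": "apply_moves", "payload": {"claw": [0.085,0.085,0.085,0.085,0.085,0.085,0.085,0.085,0.085,0.085,0.085,0.085,0.085,0.085,0.085,0.085,0.085,0.085,0.085,0.085], "xyz": [[0,0,-0.03],[0,0,-0.03],[-0.02,-0.014,-0.01],[-0.02,-0.014,-0.01],[-0.02,-0.014,-0.01],[-0.02,-0.014,-0.01],[-0.02,-0.014,-0.01],[-0.02,-0.014,-0.01],[-0.02,-0.014,-0.01],[-0.02,-0.014,0],[-0.02,-0.014,0],[-0.02,-0.014,0],[-0.02,-0.014,0],[-0.02,-0.014,0],[-0.02,-0.014,0],[-0.02,-0.014,0],[-0.02,-0.014,0],[-0.02,-0.01,0],[-0.02,0,0],[-0.02,0,0]], "twist": [[0,0,0],[0,0,0],[0,0,0],[0,0,0],[0,0,0],[0,0,0],[0,0,0],[0,0,0],[0,0,0],[0,0,0],[0,0,0],[0,0,0],[0,0,0],[0,0,0],[0,0,0],[0,0,0],[0,0,0],[0,0,0],[0,0,0],[0,0,0]]}}

```text
clock: 2.7
position: [0.5048, 0.198, 0.3616]
tool_rot: [3.141, 0.0, 2.672]
force: [-0.1, 0.6, -0.6]
grip_width: 0.0852
finger_force: 0.0
```

Emit:
{"api": "apply_moves", "payload": {"claw": [0.085,0.085,0.085,0.085,0.085,0.085,0.085,0.085,0.085,0.085,0.085,0.085,0.085,0.085,0.085,0.085,0.085,0.085], "xyz": [[0,0,0],[0,0,0],[0,0,0],[0,0,0],[0,0,0],[0,0,0],[0,0,0],[0,0,0],[0,0,0],[0,0,0],[0,0,0],[0,0,0],[0,0,0],[0,0,0],[0,0,0],[0,0,0],[0,0,0],[0,0,0]], "twist": [[0,0,0.13],[0,0,0.13],[0,0,0.13],[0,0,0.13],[0,0,0.13],[0,0,0.13],[0,0,0.13],[0,0,0.13],[0,0,0.13],[0,0,0.13],[0,0,0.13],[0,0,0.13],[0,0,0.13],[0,0,0.13],[0,0,0.13],[0,0,0.13],[0,0,0.13],[0,0,0]]}}

```text
clock: 4.5
position: [0.5041, 0.1987, 0.3613]
tool_rot: [3.141, 0.0, 0.46]
force: [0.9, 0.5, -0.7]
grip_width: 0.0851
finger_force: 0.0
```

```bash
python3 - <<'E'
from h import *
s=bot.observe(); print(s['clock'],s['position'],s['tool_rot'],s['qpos'].round(2))
f=bot.grab_frame('wrist'); save(f,'w1.png'); print(f['vfov'],np.linalg.inv(f['view']).round(3))
for q in ['bottle_cap','glue_bin']:
    for d in bot.find_in('wrist',q)[:2]: print(q,np.round(d['position'],3),round(d['score'],2),proj(f,d['position']).round())
E
```

```text
4.5 [0.50406361 0.19874138 0.36130919] [3.14149681e+00 5.05273944e-05 4.60462450e-01] [-0.9   0.3   0.55  1.66 -0.17  1.22 -1.43]
67.10488867719516 [[ 0.445  0.862  0.245  0.564]
 [-0.896  0.427  0.122  0.23 ]
 [ 0.001 -0.274  0.962  0.503]
 [ 0.     0.     0.     1.   ]]
bottle_cap [0.492 0.16  0.108] 0.64 [[339. 184.]]
glue_bin [0.472 0.152 0.104] 0.95 [[338. 198.]]
glue_bin [0.669 0.332 0.02 ] 0.94 [[285.   7.]]
```

View pics/w1.png

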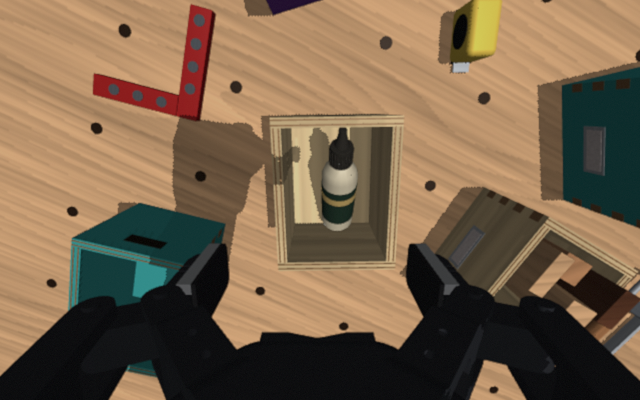

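The wrist view shows the bin square-on, with outer rim corners near (270,116), (404,115), (396,268) and (278,268). The spout tip is at (343,130), the cap at (341,154), and the bottle lies along the bin's x axis.

```bash
cat > fit2.py <<'E'
from h import *
from scipy.optimize import least_squares
f=bot.grab_frame('wrist')
wp=np.array([(270,116),(404,115),(396,268),(278,268)],float)
C=np.array([(.097,.076),(.097,-.076),(-.097,-.076),(-.097,.076)])
def w(p,P): c,q=np.cos(p[2]),np.sin(p[2]); return np.array([[c,-q,0],[q,c,0],[0,0,1]])@np.asarray(P)+[p[0],p[1],0]
def r(p): return (proj(f,[w(p,(*x,.152)) for x in C])-wp).ravel()
o=least_squares(r,[.48,.16,.47]); p=o.x; print(p,r(p).round(1))
for n,uv,z in [('tip',(343,131),.143),('cap',(341,154),.122),('shoulder',(340,195),.085),('foot',(337,228),.05)]:
    P=ray(f,*uv,z); c,q=np.cos(p[2]),np.sin(p[2]); d=P[:2]-p[:2]
    print(n,P.round(4),'bin',(c*d[0]+q*d[1]).round(4),(-q*d[0]+c*d[1]).round(4))
E
python3 fit2.py
```

```text
[0.48325277 0.1622769  0.48003212] [-0.3 -0.4  1.  -1.2 -0.9  0.4  0.1  1.8]
tip [0.5561 0.1919 0.143 ] bin 0.0783 -0.0073
cap [0.5293 0.1786 0.122 ] bin 0.0484 -0.0068
shoulder [0.4731 0.1471 0.085 ] bin -0.016 -0.0088
foot [0.4145 0.1185 0.05  ] bin -0.0812 -0.0071
```

Emit:
{"api": "apply_moves", "payload": {"claw": [0.055,0.055,0.055,0.055,0.055,0.055,0.055,0.055,0.055,0.055,0.055,0.055], "xyz": [[0,0,0],[0.004,0.004,0.0175],[0.004,0.004,0.0175],[0.004,0.004,0.0175],[0.004,0.004,0.0175],[0.004,0.004,0.017],[0.004,0.003,0.017],[0.004,0.003,0.017],[0.004,0.004,0.017],[0,0,0],[0,0,0],[0,0,0]], "twist": [[0,0,-0.015],[0,0,0],[0,0,0],[0,0,0],[0,0,0],[0,0,0],[0,0,0],[0,0,0],[0,0,0],[0,-0.0875,0],[0,-0.0875,0],[0,0,0]]}}

```text
clock: 5.9
position: [0.547, 0.1874, 0.2223]
tool_rot: [3.142, 0.178, 0.481]
force: [-0.1, -0.2, -0.7]
grip_width: 0.0553
finger_force: 0.0
```

```bash
cat > tgt.py <<'E'
from h import *
B=np.array([.4832,.1622]); yaw=.475
def st():
    s=bot.observe(); M=R.from_euler('xyz',s['tool_rot']).as_matrix(); p=s['position']
    Z=R.from_euler('z',-yaw).as_matrix(); pb=Z@(p-[*B,0]); Mb=Z@M
    print('t',s['clock'],'bin tcp',pb.round(4),'grasp',(pb-.019*Mb[:,2]).round(4),'z',Mb[:,2].round(3),'y',Mb[:,1].round(3),'q',s['qpos'].round(2),s['force'].round(1),s['grip_width'],s['finger_force'])
    return pb,Mb
if __name__=='__main__':
    pb,Mb=st(); print('to goal in tool axes',(Mb.T@(np.array([.0462,-.007,.105])-pb)).round(4))
    f=bot.grab_frame('wrist'); save(f,'w2.png')
E
python3 tgt.py
```

```text
t 5.9 bin tcp [ 0.0682 -0.0068  0.2223] grasp [ 0.0716 -0.0068  0.241 ] z [-0.177 -0.001 -0.984] y [ 0.006 -1.     0.   ] q [-0.75  0.6   0.49  1.6  -0.26  1.19 -1.28] [-0.1 -0.2 -0.7] 0.05527331879552537 0.0
to goal in tool axes [-9.000e-04  1.000e-04  1.193e-01]
```

View pics/w2.png

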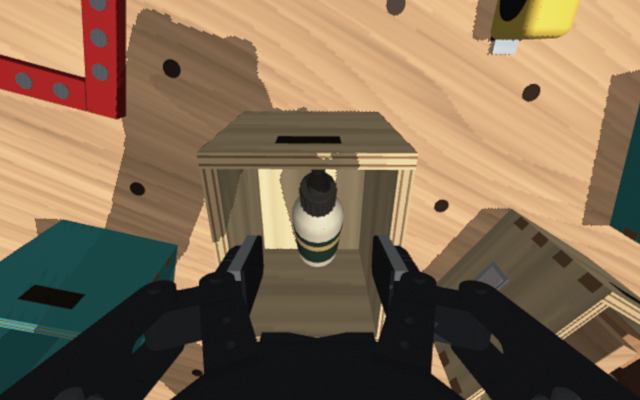

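The cap at (318,195) is centred between the fingers, whose midpoint is at about column 317. I'll descend and close.

Emit:
{"api": "apply_moves", "payload": {"claw": [0.055,0.055,0.055,0.055,0.055,0.055,0.055,0.055,0.055,0.055], "xyz": [[-0.001,0,0.015],[0,0,0.015],[0,0,0.015],[0,0,0.015],[0,0,0.015],[0,0,0.015],[0,0,0.015],[0,0,0.008],[0,0,0.006],[0,0,0]], "twist": [[0,0,0],[0,0,0],[0,0,0],[0,0,0],[0,0,0],[0,0,0],[0,0,0],[0,0,0],[0,0,0],[0,0,0]]}}

```text
clock: 6.95
position: [0.5269, 0.1766, 0.1062]
tool_rot: [-3.141, 0.175, 0.478]
force: [0.7, -0.1, 0.0]
grip_width: 0.0551
finger_force: 0.0
```

Emit:
{"api": "apply_moves", "payload": {"claw": [0.04,0.03,0.02,0.02,0.02,0.02,0.02,0.02], "xyz": [[0,0,0],[0,0,0],[0,0,0],[0,0,0],[0,0,0],[0,0,0],[0,0,0],[0,0,0]], "twist": [[0,0,0],[0,0,0],[0,0,0],[0,0,0],[0,0,0],[0,0,0],[0,0,0],[0,0,0]], "force": 70}}

```text
clock: 7.75
position: [0.5273, 0.1768, 0.1064]
tool_rot: [3.142, 0.174, 0.478]
force: [2.6, 1.8, 4.4]
grip_width: 0.028
finger_force: 69.1
```

```bash
python3 - <<'E'
from tgt import *
st(); f=bot.grab_frame('wrist'); save(f,'w3.png')
# plan: rows for rigid rotation
pb,Mb=st()
pb0=pb.copy()
F=lambda th,m:np.array([-.070+(-.035+.070)*m,0,.012+.025*np.cos(th)+.003*min(1,m*6)])
th0=np.radians(37); N=18; cur,Rc=pb.copy(),Mb.copy()
def pose(m):
    th=th0+(np.pi/2-th0)*m; rot=R.from_euler('y',-(th-th0)).as_matrix()
    off=pb0-np.array([-.070,0,.032]); off[1]=pb0[1]
    T=F(th,m)+rot@off; return T,rot@Mb
for i in range(1,N+1):
    T,Rn=pose(i/N); print((Rc.T@(T-cur)).round(4),R.from_matrix(Rc.T@Rn).as_rotvec().round(4),T.round(3)); cur,Rc=T,Rn
E
```

```text
t 7.75 bin tcp [ 0.0459 -0.0072  0.1064] grasp [ 0.0492 -0.0072  0.1251] z [-0.174 -0.001 -0.985] y [ 0.003 -1.     0.   ] q [-0.72  0.71  0.43  1.75 -0.32  0.93 -1.23] [2.6 1.8 4.4] 0.028002339555705004 69.12296175956726
t 7.8 bin tcp [ 0.0459 -0.0072  0.1064] grasp [ 0.0492 -0.0072  0.1251] z [-0.174 -0.001 -0.985] y [ 0.003 -1.     0.   ] q [-0.72  0.71  0.43  1.75 -0.32  0.93 -1.23] [0.9 0.7 3.5] 0.028218072618750485 69.09274220466614
[-0.003  -0.     -0.0056] [-0.0001  0.0514  0.    ] [ 0.044 -0.007  0.112]
[-0.003  -0.     -0.0055] [-0.0001  0.0514  0.    ] [ 0.042 -0.007  0.118]
[-0.003  -0.     -0.0053] [-0.0001  0.0514  0.    ] [ 0.039 -0.007  0.124]
[-0.003  -0.     -0.0042] [-0.0001  0.0514  0.    ] [ 0.036 -0.007  0.128]
[-0.003 -0.    -0.004] [-0.0001  0.0514  0.    ] [ 0.033 -0.007  0.132]
[-0.0031 -0.     -0.0039] [-0.0001  0.0514  0.    ] [ 0.029 -0.007  0.135]
[-0.0031 -0.     -0.0038] [-0.0001  0.0514  0.    ] [ 0.026 -0.007  0.139]
[-0.0032 -0.     -0.0036] [-0.0001  0.0514  0.    ] [ 0.022 -0.007  0.142]
[-0.0033 -0.     -0.0035] [-0.0001  0.0514  0.    ] [ 0.018 -0.007  0.144]
[-0.0034 -0.     -0.0034] [-0.0001  0.0514  0.    ] [ 0.014 -0.007  0.147]
[-0.0035 -0.     -0.0033] [-0.0001  0.0514  0.    ] [ 0.009 -0.007  0.149]
[-0.0036 -0.     -0.0032] [-0.0001  0.0514  0.    ] [ 0.005 -0.007  0.15 ]
[-0.0037 -0.     -0.0031] [-0.0001  0.0514  0.    ] [ 0.    -0.007  0.152]
[-0.0038 -0.     -0.0031] [-0.0001  0.0514  0.    ] [-0.005 -0.007  0.152]
[-0.0039 -0.     -0.003 ] [-0.0001  0.0514  0.    ] [-0.01  -0.007  0.153]
[-0.004  -0.     -0.0029] [-0.0001  0.0514  0.    ] [-0.015 -0.007  0.153]
[-0.0042 -0.     -0.0029] [-0.0001  0.0514  0.    ] [-0.02  -0.007  0.153]
[-0.0043 -0.     -0.0028] [-0.0001  0.0514  0.    ] [-0.025 -0.007  0.152]
```

View pics/w3.png

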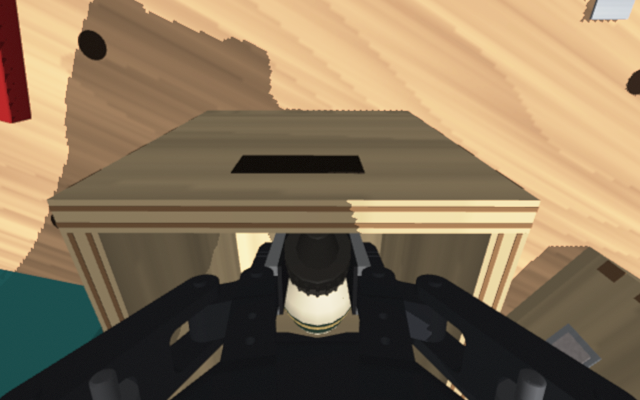

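The fingers hold the cap at an opening of 28 mm. I'll tip the first half and check.

Emit:
{"api": "apply_moves", "payload": {"claw": [0.02,0.02,0.02,0.02,0.02,0.02,0.02,0.02,0.02,0.02], "xyz": [[-0.003,0,-0.0055],[-0.003,0,-0.0055],[-0.003,0,-0.0055],[-0.003,0,-0.004],[-0.003,0,-0.004],[-0.003,0,-0.004],[-0.003,0,-0.004],[-0.003,0,-0.0035],[-0.0035,0,-0.0035],[0,0,0]], "twist": [[0,0.0515,0],[0,0.0515,0],[0,0.0515,0],[0,0.0515,0],[0,0.0515,0],[0,0.0515,0],[0,0.0515,0],[0,0.0515,0],[0,0.0515,0],[0,0,0]]}}

```text
clock: 8.8
position: [0.5009, 0.163, 0.1442]
tool_rot: [-3.141, -0.288, 0.477]
force: [-0.7, -0.2, -2.2]
grip_width: 0.0279
finger_force: 69.2
```

```bash
python3 - <<'E'
from tgt import *
st(); f=bot.grab_frame('scene')
a=f['img'][130:240,330:450,::-1]; g=bot.grab_frame('wrist')['img'][:,:,::-1]
o=np.zeros((440,800,3),np.uint8); o[:366,:400]=cv2.resize(a,(400,366)); o[:250,400:]=cv2.resize(g,(400,250)); cv2.imwrite('pics/m1.png',o)
E
```

```text
t 8.8 bin tcp [ 0.0161 -0.0073  0.1442] grasp [ 0.0107 -0.0073  0.1624] z [ 0.284  0.001 -0.959] y [ 0.002 -1.    -0.001] q [-0.65  0.41  0.3   2.18 -0.47  0.31 -1.05] [-0.7 -0.2 -2.2] 0.027870807085328877 69.22549724578857
```

View pics/m1.png

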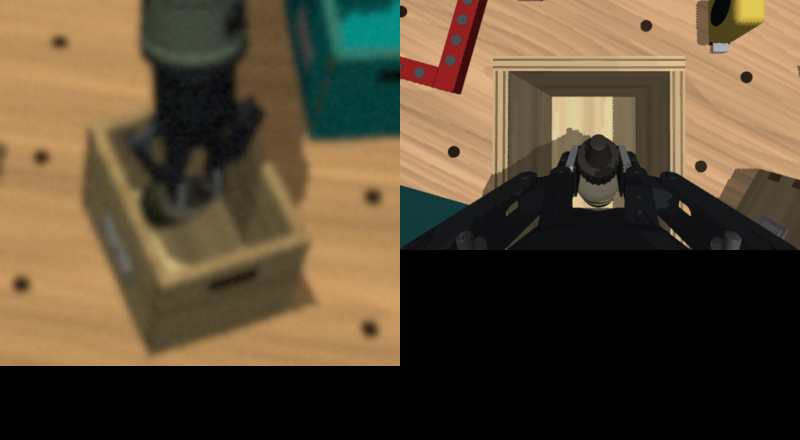

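The bottle has swung free to about 63°, but joints 4 and 6 are close to their limits, so the tool cannot tilt much further. I'll loosen the grip instead and draw the cap back. The foot will then brace on the -x wall and the bottle can pivot between the pads.

```bash
python3 - <<'E'
from tgt import *
pb,Mb=st(); g0=pb-.019*Mb[:,2]; g0[2]-=.003
cur,Rc=pb+[0,0,-.003],Mb; N=20
print('lower',(Mb.T@[0,0,-.003]).round(4))
for i in range(1,N+1):
    m=i/N; x=g0[0]+(-.061-g0[0])*m; z=np.interp(m,[0,.5,.8,1],[g0[2],.166,.1665,.1645])
    Rn=R.from_euler('y',.288*m).as_matrix()@Mb; T=np.array([x,g0[1],z])+.019*Rn[:,2]
    print((Rc.T@(T-cur)).round(4),R.from_matrix(Rc.T@Rn).as_rotvec().round(4)); cur,Rc=T,Rn
E
```

```text
t 8.9 bin tcp [ 0.0179 -0.0073  0.1444] grasp [ 0.0125 -0.0073  0.1626] z [ 0.283  0.001 -0.959] y [ 0.002 -1.    -0.   ] q [-0.65  0.41  0.3   2.18 -0.47  0.31 -1.06] [ 0.8  0.4 -2.6] 0.027912327157228158 69.24707651138306
lower [-0.0008  0.      0.0029]
[-0.0036 -0.     -0.0017] [ 0.     -0.0144  0.    ]
[-0.0036 -0.     -0.0016] [ 0.     -0.0144  0.    ]
[-0.0037 -0.     -0.0016] [ 0.     -0.0144  0.    ]
[-0.0037 -0.     -0.0015] [ 0.     -0.0144  0.    ]
[-0.0037 -0.     -0.0015] [ 0.     -0.0144  0.    ]
[-0.0037 -0.     -0.0014] [ 0.     -0.0144  0.    ]
[-0.0037 -0.     -0.0014] [ 0.     -0.0144  0.    ]
[-0.0038 -0.     -0.0013] [ 0.     -0.0144  0.    ]
[-0.0038 -0.     -0.0013] [ 0.     -0.0144  0.    ]
[-0.0038 -0.     -0.0012] [ 0.     -0.0144  0.    ]
[-0.0039 -0.     -0.0006] [ 0.     -0.0144  0.    ]
[-0.0039 -0.     -0.0006] [ 0.     -0.0144  0.    ]
[-0.0039 -0.     -0.0005] [ 0.     -0.0144  0.    ]
[-0.0039 -0.     -0.0005] [ 0.     -0.0144  0.    ]
[-0.0039 -0.     -0.0004] [ 0.     -0.0144  0.    ]
[-0.0039 -0.     -0.0003] [ 0.     -0.0144  0.    ]
[-0.004  -0.      0.0003] [ 0.     -0.0144  0.    ]
[-0.004  -0.      0.0003] [ 0.     -0.0144  0.    ]
[-0.004  -0.      0.0004] [ 0.     -0.0144  0.    ]
[-0.004  -0.      0.0004] [ 0.     -0.0144  0.    ]
```

Emit:
{"api": "apply_moves", "payload": {"claw": [0.02,0.02], "xyz": [[0.001,0,0.003],[0,0,0]], "twist": [[0,0,0],[0,0,0]]}}

```text
clock: 9.1
position: [0.5051, 0.1654, 0.1418]
tool_rot: [3.141, -0.289, 0.478]
force: [0.6, 0.0, 2.2]
grip_width: 0.0282
finger_force: 69.8
```

Emit:
{"api": "apply_moves", "payload": {"claw": [0.02,0.02,0.02,0.02], "xyz": [[0,0,0],[0,0,0],[0,0,0],[0,0,0]], "twist": [[0,0,0],[0,0,0],[0,0,0],[0,0,0]], "force": 22}}

```text
clock: 9.5
position: [0.5044, 0.165, 0.142]
tool_rot: [3.142, -0.289, 0.478]
force: [1.2, 0.9, 3.8]
grip_width: 0.028
finger_force: 70.1
```

Emit:
{"api": "apply_moves", "payload": {"claw": [0.024,0.024,0.024], "xyz": [[0,0,0],[0,0,0],[0,0,0]], "twist": [[0,0,0],[0,0,0],[0,0,0]], "force": 22}}

```text
clock: 9.8
position: [0.5043, 0.165, 0.142]
tool_rot: [3.142, -0.289, 0.478]
force: [1.1, 0.9, 3.9]
grip_width: 0.0278
finger_force: 70.1
```

The grip force does not drop below 70 N while holding. That is acceptable, because the wall reaction only has to overcome a few newtons of pivot friction. I'll go on.

Emit:
{"api": "apply_moves", "payload": {"claw": [0.026,0.026,0.026,0.026,0.026,0.026,0.026,0.026,0.026,0.026], "xyz": [[-0.0036,0,-0.0017],[-0.0036,0,-0.0016],[-0.0037,0,-0.0016],[-0.0037,0,-0.0015],[-0.0037,0,-0.0015],[-0.0037,0,-0.0014],[-0.0037,0,-0.0014],[-0.0038,0,-0.0013],[-0.0038,0,-0.0013],[-0.0038,0,-0.0012]], "twist": [[0,-0.0144,0],[0,-0.0144,0],[0,-0.0144,0],[0,-0.0144,0],[0,-0.0144,0],[0,-0.0144,0],[0,-0.0144,0],[0,-0.0144,0],[0,-0.0144,0],[0,-0.0144,0]]}}

```text
clock: 10.8
position: [0.4689, 0.1466, 0.1479]
tool_rot: [3.142, -0.143, 0.478]
force: [3.5, 1.5, -1.4]
grip_width: 0.028
finger_force: 68.9
```

```bash
python3 - <<'E'
from tgt import *
st(); g=bot.grab_frame('wrist'); save(g,'w4.png')
E
```

```text
t 10.8 bin tcp [-0.0198 -0.0074  0.1479] grasp [-0.0226 -0.0074  0.1667] z [ 0.143  0.    -0.99 ] y [ 0.003 -1.     0.   ] q [-0.74  0.41  0.41  2.15 -0.37  0.5  -1.14] [ 3.5  1.5 -1.4] 0.02797306138275472 68.8517921800667
```

View pics/w4.png

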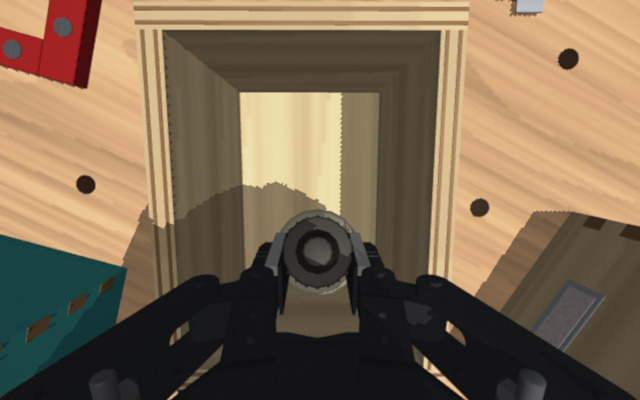

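The wall pushes back with about 4 N, and the bottle is pivoting in the pads: the spout at (318,250) now points nearly at the camera. I'll do the second half.

Emit:
{"api": "apply_moves", "payload": {"claw": [0.026,0.026,0.026,0.026,0.026,0.026,0.026,0.026,0.026,0.026,0.026], "xyz": [[-0.0039,0,-0.0006],[-0.0039,0,-0.0006],[-0.0039,0,-0.0005],[-0.0039,0,-0.0005],[-0.0039,0,-0.0004],[-0.0039,0,-0.0003],[-0.004,0,0.0003],[-0.004,0,0.0003],[-0.004,0,0.0004],[-0.004,0,0.0004],[0,0,0]], "twist": [[0,-0.0144,0],[0,-0.0144,0],[0,-0.0144,0],[0,-0.0144,0],[0,-0.0144,0],[0,-0.0144,0],[0,-0.0144,0],[0,-0.0144,0],[0,-0.0144,0],[0,-0.0144,0],[0,0,0]]}}

```text
clock: 11.95
position: [0.4337, 0.1283, 0.146]
tool_rot: [3.142, 0.001, 0.478]
force: [3.4, 0.6, -2.8]
grip_width: 0.0281
finger_force: 62.5
```

```bash
python3 - <<'E'
from tgt import *
pb,Mb=st(); f=bot.grab_frame('scene'); g=bot.grab_frame('wrist')
Z=R.from_euler('z',yaw).as_matrix()
o=np.zeros((440,800,3),np.uint8); o[:366,:400]=cv2.resize(f['img'][130:240,330:450,::-1],(400,366)); o[:250,400:]=cv2.resize(g['img'][:,:,::-1],(400,250)); cv2.imwrite('pics/m2.png',o)
gp=pb-.019*Mb[:,2]
for a in (-.06,0,.06):   # tip pixel if tilted by a from vertical (toward +x)
    for z in(.015,.042): print(a,z,proj(g,Z@(gp+[z*np.sin(a),0,z*np.cos(a)])+[*B,0]).round(0))
E
```

```text
t 11.95 bin tcp [-0.0596 -0.0075  0.146 ] grasp [-0.0595 -0.0075  0.165 ] z [-0.001 -0.    -1.   ] y [ 0.003 -1.     0.   ] q [-0.78  0.42  0.46  2.14 -0.31  0.65 -1.19] [ 3.4  0.6 -2.8] 0.028127657489326528 62.49698037378039
-0.06 0.015 [[320. 286.]]
-0.06 0.042 [[320. 338.]]
0 0.015 [[320. 284.]]
0 0.042 [[320. 331.]]
0.06 0.015 [[320. 282.]]
0.06 0.042 [[320. 324.]]
```

View pics/m2.png

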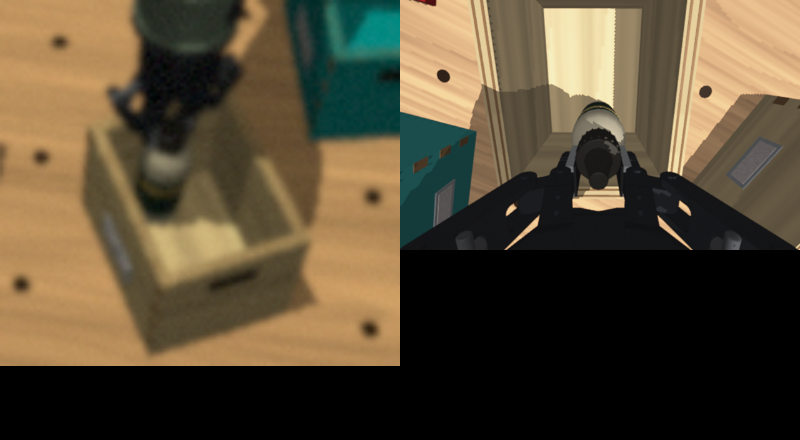

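```bash
cat > ov.py <<'E'
from tgt import *
pb,Mb=st(); f=bot.grab_frame('scene'); g=bot.grab_frame('wrist')
Z=R.from_euler('z',yaw).as_matrix(); gp=pb-.019*Mb[:,2]
def rings(a):
    Q=R.from_euler('y',a).as_matrix(); c=gp-Q@[-.003,0,.151]; t=np.linspace(0,6.283,40)
    return [np.array([Z@(c+Q@[r*np.cos(u),r*np.sin(u),h])+[*B,0] for u in t]) for h,r in((0,.025),(.112,.025),(.164,.015),(.19,.005))]
def draw(fr,x0,y0,w,h,k):
    im=cv2.resize(fr['img'][y0:y0+h,x0:x0+w,::-1],None,fx=k,fy=k,interpolation=cv2.INTER_CUBIC); raw=im.copy()
    for a,c in((0,(0,255,0)),(.26,(0,0,255))):
        for r in rings(a): cv2.polylines(im,[((proj(fr,r)-[x0,y0]+.5)*k).astype(int)],True,c,1)
    return np.hstack([raw,im])
a=draw(g,255,150,133,170,3); b=draw(f,345,145,66,43,6)
o=np.zeros((600,800,3),np.uint8); a=a[:,:800]; o[:340]=cv2.resize(a,(532,340)) if 0 else 0
a=cv2.resize(a,(798,510)); o=np.zeros((600,800,3),np.uint8)
a=cv2.resize(a,(532,340)); b=cv2.resize(b,(792,258)); o[:340,:532]=a; o[342:600,:792]=b
cv2.imwrite('pics/ov.png',o)
E
python3 ov.py
```

```text
t 12.05 bin tcp [-0.0594 -0.0075  0.146 ] grasp [-0.0594 -0.0075  0.165 ] z [-0. -0. -1.] y [ 0.003 -1.     0.   ] q [-0.78  0.42  0.46  2.14 -0.31  0.64 -1.19] [ 2.8  0.6 -3.2] 0.028059451893212798 62.32917529326214
```

View pics/ov.png

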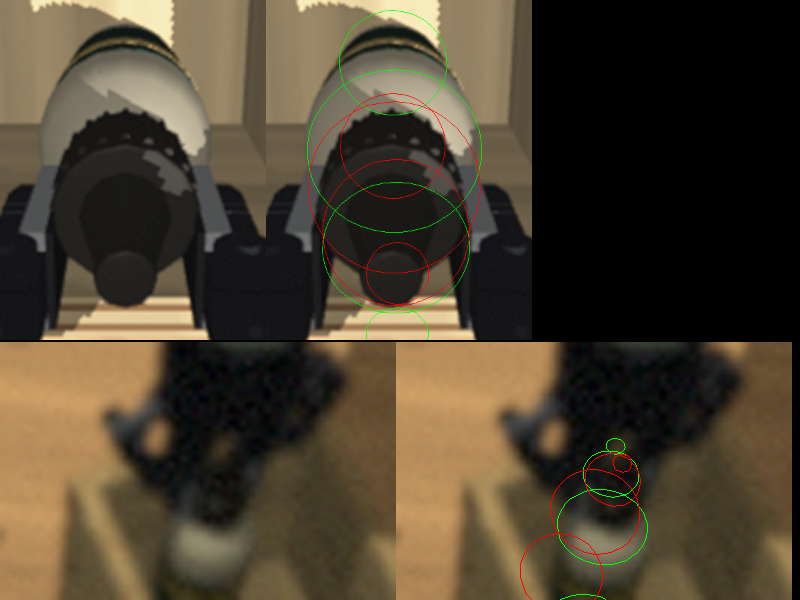

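The overlay shows the bottle leaning about 6° towards +x, with its axis a few mm ahead of the assumed grip point. I'll draw back another 7 mm, then lower until it touches.

Emit:
{"api": "apply_moves", "payload": {"claw": [0.026,0.026,0.026,0.026,0.026], "xyz": [[-0.0025,0,0],[-0.0025,0,0],[-0.002,0,0],[0,0,0.0015],[0,0,0]], "twist": [[0,0,0],[0,0,0],[0,0,0],[0,0,0],[0,0,0]]}}

```text
clock: 12.65
position: [0.4279, 0.1254, 0.1446]
tool_rot: [-3.142, -0.001, 0.478]
force: [3.6, 1.6, -0.7]
grip_width: 0.0282
finger_force: 60.6
```

Emit:
{"api": "apply_moves", "payload": {"claw": [0.026,0.026], "xyz": [[0,0,0.0015],[0,0,0]], "twist": [[0,0,0],[0,0,0]]}}

```text
clock: 12.85
position: [0.4281, 0.1254, 0.1433]
tool_rot: [-3.142, -0.001, 0.478]
force: [1.6, 0.9, 7.4]
grip_width: 0.028
finger_force: 61.7
```

```bash
python3 - <<'E'
from h import *
g=bot.grab_frame('wrist')['img'][:,:,::-1]; new=g[140:340,245:400]; save({'img':g[:,:,::-1]},'w5.png')
old=cv2.resize(cv2.imread('pics/ov.png')[:340,:266],(133,170),interpolation=cv2.INTER_AREA)
for n,(x0,y0,x1,y1) in dict(tip=(46,122,80,156),cap=(22,55,105,85),body=(15,12,110,60),finger=(0,80,25,125)).items():
    r=cv2.matchTemplate(new,old[y0:y1,x0:x1].copy(),cv2.TM_CCOEFF_NORMED); _,s,_,l=cv2.minMaxLoc(r)
    print(n,round(s,2),'shift',l[0]-10-x0,l[1]-10-y0)
E
```

```text
tip 0.93 shift 0 3
cap 0.98 shift 0 -1
body 0.83 shift 0 -5
finger 1.0 shift 0 0
```

The bottle is now nearly upright, its foot is on the floor, and the lean is well inside its stable range. I'll release and retreat straight up.

Emit:
{"api": "apply_moves", "payload": {"claw": [0.03,0.034,0.04,0.05,0.055,0.055,0.055,0.055], "xyz": [[0,0,0],[0,0,0],[0,0,0],[0,0,0],[0,0,0],[0,0,0],[0,0,0],[0,0,0]], "twist": [[0,0,0],[0,0,0],[0,0,0],[0,0,0],[0,0,0],[0,0,0],[0,0,0],[0,0,0]]}}

```text
clock: 13.7
position: [0.4278, 0.1254, 0.1432]
tool_rot: [-3.142, -0.0, 0.478]
force: [-0.0, 0.1, 0.6]
grip_width: 0.0546
finger_force: 0.0
```

Emit:
{"api": "apply_moves", "payload": {"claw": [0.055,0.055,0.055,0.055,0.055,0.055,0.055,0.055,0.055,0.055,0.055,0.055,0.055], "xyz": [[0,0,-0.005],[0,0,-0.01],[0,0,-0.015],[0,0,-0.015],[0,0,-0.015],[0,0,-0.015],[0,0,-0.015],[0,0,-0.015],[0,0,-0.015],[0,0,-0.015],[0,0,-0.015],[0,0,-0.015],[0,0,0]], "twist": [[0,0,0],[0,0,0],[0,0,0],[0,0,0],[0,0,0],[0,0,0],[0,0,0],[0,0,0],[0,0,0],[0,0,0],[0,0,0],[0,0,0],[0,0,0]]}}

```text
clock: 15.0
position: [0.4284, 0.1253, 0.3102]
tool_rot: [-3.141, -0.004, 0.477]
force: [-0.8, 0.2, 0.0]
grip_width: 0.0553
finger_force: 0.0
```

```bash
python3 - <<'E'
from tgt import *
from scipy.optimize import least_squares
pb,Mb=st(); g=bot.grab_frame('wrist'); save(g,'w6.png')
Z=R.from_euler('z',yaw).as_matrix()
for a in(0,.1,.9):
    Q=R.from_euler('y',a).as_matrix(); c=np.array([-.06 if a<.5 else -.07,-.0075,.012 if a<.5 else .03])
    print(a,[(h,proj(g,Z@(c+Q@[0,0,h])+[*B,0]).round(0).tolist()) for h in(.112,.149,.19)])
for c in('wrist','top','scene'):
    if c!='wrist': bot.grab_frame(c)
    for q in['bottle_cap','glue_bottle']:
        for d in bot.find_in(c,q)[:1]: print(c,q,(Z.T@(np.array(d['position'])-[*B,0])).round(3),round(d['score'],2))
# dark cap/spout blob in the wrist picture, inside the bin
im=g['img'].max(2); u,v=proj(g,Z@np.array([-.06,-.0075,.19])+[*B,0])[0].astype(int)
np.set_printoptions(linewidth=250); print(u,v); print(im[max(0,v-90):min(400,v+50):5,u-60:u+61:5])
E
```

```text
t 15.0 bin tcp [-0.0656 -0.0078  0.3102] grasp [-0.0657 -0.0078  0.3292] z [ 0.004  0.    -1.   ] y [ 0.002 -1.    -0.   ] q [-0.93  0.15  0.58  1.96 -0.1   1.05 -1.39] [-0.8  0.2  0. ] 0.055296527651589815 0.0
0 [(0.112, [[318.0, 169.0]]), (0.149, [[318.0, 176.0]]), (0.19, [[318.0, 186.0]])]
0.1 [(0.112, [[318.0, 158.0]]), (0.149, [[318.0, 160.0]]), (0.19, [[318.0, 163.0]])]
0.9 [(0.112, [[318.0, 95.0]]), (0.149, [[318.0, 64.0]]), (0.19, [[318.0, 21.0]])]
wrist bottle_cap [-0.051 -0.007  0.14 ] 0.64
wrist glue_bottle [-0.045 -0.009  0.143] 0.87
scene bottle_cap [-0.043 -0.013  0.118] 0.64
scene glue_bottle [-0.043 -0.014  0.122] 0.57
317 182
[[ 98 101 230 228 223 228 228 228 227 214 209 217 224 228 228 224 129 128 131 131 115  78  70  76 171]
 [ 97 101 229 229 223 229 228 228 227 215 209 218 224 228 229 218 127 128 132 132 112  77  71  75 187]
 [ 96 100 228 229 222 228 228 229 227 215 209 217 224 229 229 207 128 128 131 131 109  79  71  74 207]
 [ 96 101 227 228 223 228 228 228 228 215 210 217 226 228 229 217 127 128 131 130 107  79  73  76 201]
 [ 94 101 212 228 223 228 229 229 228
[... 1735 characters left out ...]
  87  87  87  87  87  90  91  92  91  90  92  93  92  92  93  93  93  94 227 225]
 [ 94  94  94  93 160 174 174 174 174 175 175 175 176 176 177 173 175 176 176 176 176 178 180 181 181]
 [ 85  85  85 159 158 159 159 159 160 160 161 161 160 161 163 166 168 168 161 162 162 164 164 165 165]
 [213 197 191 204 206 210 198 200 208 221 215 208 207 215 220 225 220 211 213 210 209 195 215 213 198]
 [216 209 215 199 189 205 206 211 200 200 207 221 216 207 207 215 223 225 220 211 213 212 207  48 115]
 [195 214 216 208 216 199 189 205 206 211 203 200 205 221 216 208 207 220 225 225 220 211 187  51  52]
 [219 206 197 209 218 208 215 202 186 203 207 213 204 200 217 222 217 208 208 219 226 225 220 192 222]]
```

```bash
python3 - <<'E'
from tgt import *
from scipy.optimize import minimize
pb,Mb=st(); g=bot.grab_frame('wrist'); Z=R.from_euler('z',yaw).as_matrix(); im=g['img'].astype(int)
m=((im.max(2)<62)).astype(np.uint8); y0,y1,x0,x1=154,200,285,350
M=np.zeros_like(m); M[y0:y1,x0:x1]=m[y0:y1,x0:x1]; M=cv2.morphologyEx(M,cv2.MORPH_CLOSE,np.ones((5,5)))
t=np.linspace(0,6.283,40)
def mask(x,y,a,b):
    Q=R.from_euler('yx',[a,b]).as_matrix(); o=np.zeros_like(m); P=[]
    rg=[np.array([Z@(np.array([x,y,.012])+Q@[r*np.cos(u),r*np.sin(u),h])+[*B,0] for u in t]) for h,r in((.134,.015),(.164,.015),(.164,.0095),(.190,.005))]
    for i,j in((0,1),(2,3)): cv2.fillConvexPoly(o,cv2.convexHull(proj(g,np.r_[rg[i],rg[j]]).round().astype(np.int32)),1)
    return o
f=lambda p:1-(mask(*p)&M).sum()/(mask(*p)|M).sum()
s=sorted((f((x,y,a,0)),x,y,a) for x in np.arange(-.075,-.03,.003) for y in(-.011,-.008,-.005) for a in np.arange(-.16,.17,.04))
for q in s[:6]: print(np.round(q,3))
E
```

```text
t 15.45 bin tcp [-0.0662 -0.0075  0.3079] grasp [-0.0662 -0.0075  0.3269] z [-0. -0. -1.] y [ 0.003 -1.     0.   ] q [-0.92  0.16  0.58  1.97 -0.1   1.05 -1.39] [-0.1  0.1  0.7] 0.054807654483157824 0.0
[ 0.195 -0.072 -0.005  0.08 ]
[ 0.207 -0.066 -0.005  0.04 ]
[ 0.218 -0.06  -0.005  0.   ]
[ 0.234 -0.054 -0.005 -0.04 ]
[ 0.244 -0.069 -0.005  0.04 ]
[ 0.246 -0.072 -0.008  0.08 ]
```

The fit has several near-equal solutions. The physically possible one is the foot flush at x = -0.060 with zero tilt, since the foot cannot be closer to the wall. So the bottle is standing upright and free.

```bash
python3 -c "
from workcell import bot
print(bot.job_done())"
```

```text
the job is handed in; nothing more can be done
None
```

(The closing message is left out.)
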